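# Pack the shoe shine row into the kit rack in reverse order

### The job

Move the four shoe-care containers from the row of cork pads into the pockets of the pale wooden kit rack, in reverse order as seen from the robot: the one that stood leftmost on the pads goes into the rightmost pocket, the next into the second from the right, and so on. Each must end standing upright and flat on the floor of its own pocket, let go and at rest. Keep them all upright on the way, and leave the edge brush between the rows where it lies.

Things in the scene. Friction and masses are not known exactly. Their poses are not given: they have to be found in the camera images.
- tin: low round black polish tin, 54 mm diameter, 32 mm high. Loose, about 0.1 kg, starts upright on one of the four cork pads. Origin: centre of its underside; z up.
- jar: squat white round cream jar with aluminium screw cap: body 46 mm diameter up to 34 mm, cap 43 mm diameter from 37 to 52 mm, 52 mm high in all. Loose, about 0.1 kg, starts upright on one of the four cork pads. Origin: centre of its underside; z up.
- square_tin: square bare-steel tin with rounded corners: 46 x 46 mm body, its lid 47 x 47 mm from 29 to 41 mm, 41 mm high in all. Loose, about 0.1 kg, starts upright on one of the four cork pads. Origin: centre of its underside; z up; x and y along its sides.
- bottle: amber bottle with black cap, the tallest: body 42 mm diameter up to 48 mm, then a shoulder, cap 29 mm diameter from 56 to 78 mm, 78 mm high in all. Loose, about 0.1 kg, starts upright on one of the four cork pads. Origin: centre of its underside; z up.
- pad_tin: the square cork pad, 66 x 66 x 8 mm, fixed, on which the low round tin stands at the start (all four pads look alike). Pads are 80 mm apart in one row, on a dark plank 80 x 330 x 10 mm on the maroon seat (seat top 12 mm above the table). Origin: centre of its underside, its top 8 mm above; y along the row to the robot's left, x away from the robot.
- pad_jar: the square cork pad, 66 x 66 x 8 mm, fixed, on which the white jar stands at the start (all four pads look alike). Pads are 80 mm apart in one row, on a dark plank 80 x 330 x 10 mm on the maroon seat (seat top 12 mm above the table). Origin: centre of its underside, its top 8 mm above; y along the row to the robot's left, x away from the robot.
- pad_square_tin: the square cork pad, 66 x 66 x 8 mm, fixed, on which the square tin stands at the start (all four pads look alike). Pads are 80 mm apart in one row, on a dark plank 80 x 330 x 10 mm on the maroon seat (seat top 12 mm above the table). Origin: centre of its underside, its top 8 mm above; y along the row to the robot's left, x away from the robot.
- pad_bottle: the square cork pad, 66 x 66 x 8 mm, fixed, on which the amber bottle stands at the start (all four pads look alike). Pads are 80 mm apart in one row, on a dark plank 80 x 330 x 10 mm on the maroon seat (seat top 12 mm above the table). Origin: centre of its underside, its top 8 mm above; y along the row to the robot's left, x away from the robot.
- rack: pale wooden kit rack, fixed on the maroon seat, 82 (x) x 334 (y) mm, nearer or farther than the pads. Origin: centre of its underside; y along the row to the robot's left, x away from the robot. Pocket centres: x = 0, y = +120 (leftmost), +40, -40, -120 mm; pockets 70 x 70 mm, floor 12 mm above the origin; lips (6 mm thick) and dividers (10 mm) reach 17 mm above it.
- edge_brush: narrow wooden edge brush, a bystander, loose, 150 mm long (y), 16 mm wide (x), 16 mm high, lying on the seat between the two rows. Origin: centre of its underside.

How it is judged:
By the outcome, as a careful person would: the job done as asked, in the order asked, and still so for the second after the job is handed in, with the robot touching nothing.
It also fails if it takes over 96 s, if anything falls off the work surface, if the arm or the gripper's body presses on something with over 40 N, if the wrist force passes 120 N, or if a joint passes its speed limit or range.

### The arm

A 6-joint arm with a two-finger parallel gripper is mounted at the origin on the work surface. World frame = base frame: x ahead of the robot, y to its left, z up, the work surface at z = 0. Lengths are in m, angles in rad, forces in N, time in s.
With the tool pointing down it reaches from about 0.25 to 0.8 m from the base axis. Payload 8.5 kg.
Tool frame: the origin (TCP) lies at the very end of the fingers, on their centre line; the grasp point (between the pads) lies 19 mm behind it; z points along the fingers, x is the direction in which the jaws open and shut, and the axes are right-handed (so a half turn about z gives the same grasp; the last joint's range is limited). The gripper opens to 85 mm and grips with 20 to 120 N. Pads are 22 mm wide; open, the fingers measure 114 mm over their backs; the gripper's body (76 mm by 85 mm) begins 54 mm behind the grasp point. The pads swing forward as they close: fully open they stand 13 mm farther back than shut.
Start: joints at [1.26, 0.238, -0.013, 1.319, 0, 1.571], TCP at [0.161, 0.5, 0.231] pointing down, gripper open.
Joint ranges: [-2.66, 2.66], [-1.03, 1.9], [-1.14, 1.46], [-1.82, 2.27], [-1.45, 1.34], [-3.14, 3.14]. Speed limits (rad/s): [2.22, 2.22, 2.79, 3.14, 3.14, 3.14].

### API

Orientations are given as a rotation vector (axis times angle).
In Python, from rig import bot gives the robot as it stands.
- The arm moves only by the tool carry_out, never from a script. Its argument "deltas" is a list of rows, each an object with "gripper": the closure in counts, from 0 (fully open) to 255 (shut); "slide": the shift along the world's x, y, z in mm, a list of three; "turn": the turn about the world's z in rad. A call has 1 to 12 rows; each row is the pose to reach, as a shift and turn from the pose commanded when the call began; what a row does not reach only later rows make up. A row lasts 1/10 s, in which the tool goes at most 50 mm and 8.59 degrees, less where a joint would pass 70% of its speed; a pose out of reach is approached as far as the arm can. A call with a gripper value outside its range is refused whole. The fingers move at their own pace and stop on an object; the grip force is fixed at half the most. Time passes only in rows, so rows that repeat a pose let the fingers close. It gives the time, the measured TCP pose, the force and the opening at its end, in the units of the state.
- bot.get_state(): the state, without advancing time (a new reading comes with each control period).
- bot.grab_frame(name): name is "scene" or "top" or "wrist"; returns a dict with "image" (480x640x3 uint8, blue, green, red), "z_map" (480x640 float32, m along the optical axis (not along the pixel's ray), 0 where there is no reading), "fov_y" (degrees; the focal length in pixels is half the picture's height over the tangent of half this angle, whatever the lens; pixels are square), "cx", "cy" (the principal point, pixels), "eye" and "attitude" of the camera in the world. Camera axes: x right, y down, z forward; pixel columns grow to the right and rows downward; lengths in m; the calibration is good to about 2 mm. A picture is of the moment at which its call begins.
- bot.finish_job(): hands the job in, once; it reports no verdict.
The state is a dict: "clock": time; "joints": joint angles; "dq": joint speeds; "joint_torque": joint torques, N m; "ee_pos": TCP position; "orientation": TCP orientation; "force": force on the tool from outside, world axes, zero at the start; "ft_torque": the same for the moment, N m; "grip_width": finger opening in m.
Only numpy, scipy, OpenCV 4.12 (cv2) and the standard library are available. Lean on these libraries where they do the work, as an engineer would, in place of code of your own. Each camera call takes 0.05 s, during which the arm holds its last target. There are 200 camera calls.

## Working session

There is one attempt and no reset: what is moved stays moved. The work goes in short steps, Python scripts to look and compute and a tool call to move; the robot and the scene stay as the last step left them, time stands still between calls to the robot, and variables do not carry over. Pictures are saved under pics/ and viewed, about 12 in all and at most 16, crops included, and the job is handed in when it is done.

Besides the shell and the picture viewer there is one more tool, called after "Request:" as name([rows], argument=value, ...), one row to a line, values as JSON. carry_out: Moves the arm, as the interface text tells. Its arguments: {"type":"object","properties":{"deltas":{"type":"array","items":{"type":"object","properties":{"gripper":{"type":"number"},"slide":{"type":"array","items":{"type":"number"}},"turn":{"type":"number"}}}}},"required":["deltas"]}

```bash
mkdir -p pics; ls; cat > h.py <<'E'
import numpy as np, cv2
from rig import bot
from scipy.spatial.transform import Rotation as R
def rot(f):
    a=np.array(f["attitude"],float)
    return a if a.shape==(3,3) else R.from_rotvec(a).as_matrix()
def F(f): return 240/np.tan(np.radians(f["fov_y"])/2)
def ray(f,u,v):
    return rot(f)@np.array([(u-f["cx"])/F(f),(v-f["cy"])/F(f),1.])
def onplane(f,u,v,z):
    d=ray(f,u,v); e=np.array(f["eye"]); return e+d*(z-e[2])/d[2]
def cloud(f):
    v,u=np.mgrid[:480,:640]; z=f["z_map"]
    p=np.stack([(u-f["cx"])/F(f)*z,(v-f["cy"])/F(f)*z,z],-1)
    return p@rot(f).T+np.array(f["eye"])
E
python3 - <<'E'
from h import *
import pickle
for n in ("scene","top"):
    f=bot.grab_frame(n); cv2.imwrite(f"pics/{n}0.png",f["image"]); pickle.dump(f,open(n+".pkl","wb"))
    print(n,f["fov_y"],f["cx"],f["cy"],f["eye"],f["attitude"])
print(bot.get_state())
E
```

```text
pics
scene 51.55374649042121 310.04906273877333 244.2586213439868 [ 1.01123789 -0.19634797  0.47728831] [-1.97297787 -1.36209987  0.59122645]
top 48.11585595373977 323.510315997389 237.05757921780278 [ 0.50770196 -0.02454229  0.77879377] [-2.17591134  2.17510859 -0.10437759]
{'clock': 0.1, 'joints': array([ 1.25999013e+00,  2.38746591e-01, -1.41951992e-02,  1.31922976e+00,
       -2.87153841e-06,  1.57081507e+00]), 'dq': array([ 1.47978680e-03, -1.52736869e-03,  9.52074752e-04, -7.58797860e-04,
       -3.48190392e-05,  1.42421080e-03]), 'joint_torque': array([-1.23555976e-03, -5.39723825e+01,  3.46998167e+01,  1.33981422e-02,
       -2.76930103e-05,  1.96772766e-05]), 'ee_pos': array([0.16043742, 0.49946505, 0.23071857]), 'orientation': array([ 2.53786282e+00,  1.85033755e+00, -1.74238718e-03]), 'force': array([-1.0381159 ,  0.20049056,  0.17239982]), 'ft_torque': array([-0.00101803,  0.00594204, -0.02964529]), 'grip_width': 0.08581094738769188}
```

View pics/top0.png

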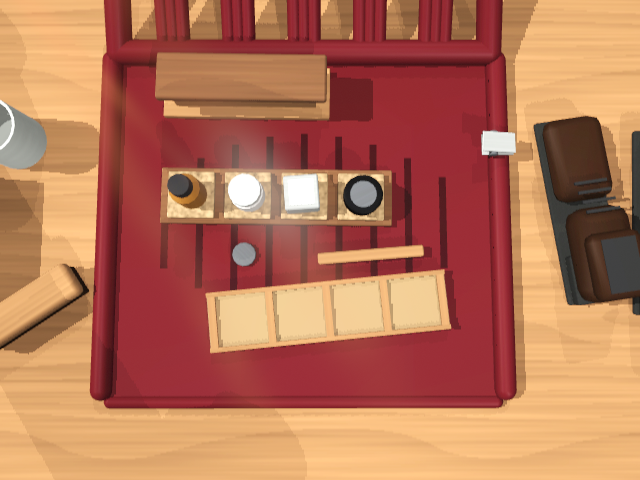

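View pics/scene0.png

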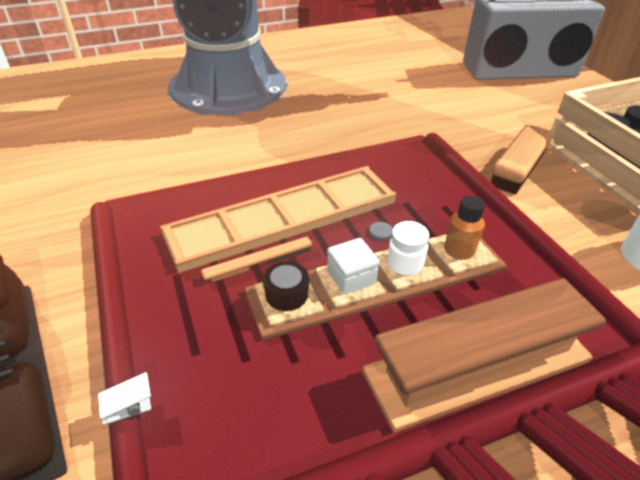

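The top view (up = +x, left = +y) shows the pads holding, left to right, bottle (180,190), jar (245,190), square tin (300,192) and tin (363,195). The rack is nearer the robot and slightly rotated, at (330,310). The brush is at (370,255), with an unlisted grey disc at (244,254) to avoid. The scene view shows the same order.

```bash
cat > m.py <<'E'
from h import *
import pickle
f=pickle.load(open("top.pkl","rb")); s=pickle.load(open("scene.pkl","rb"))
C=cloud(f); im=f["image"]; hsv=cv2.cvtColor(im,cv2.COLOR_BGR2HSV); Z=C[...,2]
def med(r,c,k=4): 
    return np.median(C[r-k:r+k+1,c-k:c+k+1].reshape(-1,3),0).round(4)
for n,(c,r) in dict(seat=(350,385),pocketL=(243,320),pocketR=(415,300),lip=(345,281),bot=(180,184),jar=(245,186),sq=(300,187),tin=(363,195),disc=(244,254),brush=(370,255),padgap=(275,216),handbrush=(240,75)).items():
    print(n,med(r,c,2))
# outlines: rack & plank by colour (non-red) inside seat
ns=((hsv[...,0]>7)&(hsv[...,0]<35)&(hsv[...,2]>60)).astype(np.uint8)
def rect(mask,z,tag):
    cs,_=cv2.findContours(mask,0,2); c=max(cs,key=cv2.contourArea)
    b=cv2.boxPoints(cv2.minAreaRect(c)); P=np.array([onplane(f,u,v,z) for u,v in b])[:,:2].astype(np.float32)
    (cx,cy),(w,h),a=cv2.minAreaRect(np.array([onplane(f,*q[0],z)[:2] for q in c],np.float32))
    print(tag,"px",b.round(0).tolist(),"ctr",round(cx,4),round(cy,4),"size",round(w,4),round(h,4),"ang",round(a,2))
for tag,(y0,y1,x0,x1),z in (("rack",(264,360,195,460),.029),("plank",(163,232,150,400),.022),("brush",(240,268,310,430),.028)):
    m=np.zeros_like(ns); m[y0:y1,x0:x1]=ns[y0:y1,x0:x1]
    m=cv2.morphologyEx(m,cv2.MORPH_CLOSE,np.ones((7,7)) if tag!="brush" else np.ones((2,2)))
    rect(m,z,tag)
# object tops by depth
for n,(c,r),z0,z1 in (("bottle",(180,186),.100,.115),("jar",(245,188),.074,.09),("sq",(300,190),.063,.08),("tin",(363,195),.054,.07)):
    m=np.zeros_like(ns); w=slice(r-30,r+31),slice(c-30,c+31); m[w]=((Z[w]>z0)&(Z[w]<z1))
    cs,_=cv2.findContours(m,0,2); k=max(cs,key=cv2.contourArea); zt=np.median(Z[m>0])
    (x,y),(a,b),t=cv2.minAreaRect(np.array([onplane(f,*q[0],zt)[:2] for q in k],np.float32))
    print(n,"top z",zt.round(4),"ctr",round(x,4),round(y,4),"size",round(a,4),round(b,4),"ang",round(t,1))
E
python3 m.py
```

```text
seat [ 0.371  -0.0641  0.0113]
pocketL [0.462  0.0849 0.0236]
pocketR [ 0.4896 -0.1549  0.0231]
lip [ 0.516  -0.0569  0.0276]
bot [0.6373 0.1548 0.1071]
jar [0.6398 0.0763 0.0817]
sq [0.6403 0.0045 0.0704]
tin [ 0.6312 -0.0801  0.0618]
disc [0.5542 0.0856 0.0187]
brush [ 0.5523 -0.0922  0.0272]
padgap [0.608  0.0419 0.0216]
handbrush [0.7903 0.085  0.0821]
rack px [[204.0, 292.0], [444.0, 268.0], [450.0, 329.0], [210.0, 353.0]] ctr 0.4756 -0.0327 size 0.084 0.334 ang 5.69
plank px [[160.0, 223.0], [161.0, 167.0], [392.0, 170.0], [391.0, 226.0]] ctr 0.6361 0.0408 size 0.3279 0.0809 ang 89.29
brush px [[318.0, 254.0], [424.0, 245.0], [425.0, 257.0], [319.0, 266.0]] ctr 0.552 -0.0938 size 0.0172 0.1491 ang 4.78
bottle top z 0.1071 ctr 0.6365 0.1571 size 0.0292 0.0276 ang 46.1
jar top z 0.0812 ctr 0.6343 0.0778 size 0.0426 0.042 ang 64.2
sq top z 0.0703 ctr 0.6332 0.0033 size 0.0475 0.0467 ang 4.2
tin top z 0.0613 ctr 0.6322 -0.0795 size 0.0527 0.0533 ang 89.8
```

Request:
carry_out([
  {"gripper": 0, "slide": [370, -430, 90], "turn": -1.26},
  {"gripper": 0, "slide": [370, -430, 90], "turn": -1.26},
  {"gripper": 0, "slide": [370, -430, 90], "turn": -1.26},
  {"gripper": 0, "slide": [370, -430, 90], "turn": -1.26},
  {"gripper": 0, "slide": [370, -430, 90], "turn": -1.26},
  {"gripper": 0, "slide": [370, -430, 90], "turn": -1.26},
  {"gripper": 0, "slide": [370, -430, 90], "turn": -1.26},
  {"gripper": 0, "slide": [370, -430, 90], "turn": -1.26},
  {"gripper": 0, "slide": [370, -430, 90], "turn": -1.26},
  {"gripper": 0, "slide": [370, -430, 90], "turn": -1.26},
  {"gripper": 0, "slide": [370, -430, 90], "turn": -1.26},
  {"gripper": 0, "slide": [370, -430, 90], "turn": -1.26},
])

```text
clock: 1.3
ee_pos: [0.5325, 0.0667, 0.3211]
orientation: [3.141, -0.004, 0.0]
force: [-0.2, 0.4, 0.4]
grip_width: 0.0853
```

```bash
python3 - <<'E'
from h import *
import pickle
f=bot.grab_frame("wrist"); cv2.imwrite("pics/w0.png",f["image"]); pickle.dump(f,open("w0.pkl","wb"))
print(f["fov_y"],f["eye"],rot(f).round(3).tolist()); s=bot.get_state(); print(s["clock"],s["ee_pos"],s["orientation"])
E
```

```text
58.026804953468705 [0.53173585 0.138094   0.46422911] [[1.0, -0.003, 0.0], [-0.002, -0.961, -0.278], [0.001, 0.278, -0.961]]
1.35 [0.53386005 0.06553162 0.32098884] [ 3.14020552e+00 -5.56405074e-03  9.06167227e-04]
```

View pics/w0.png

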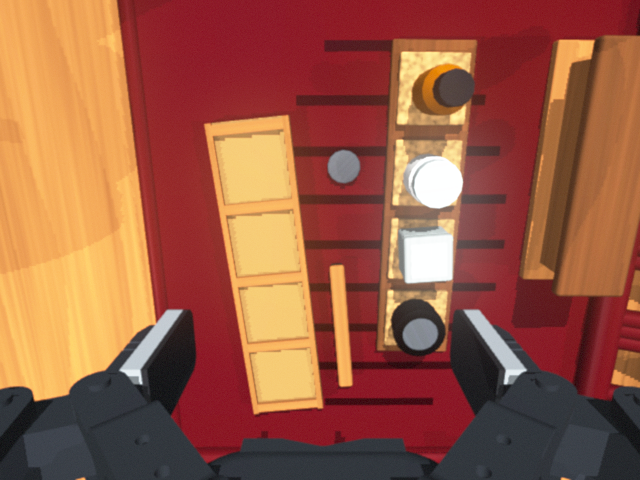

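The wrist view shows all four containers on the pads: bottle (455,88), jar (434,182), square tin (425,255), tin (420,332). The rack spans (207,120) to (322,410). I'll triangulate these against the top view.

```bash
cat > m2.py <<'E'
from h import *
import pickle
t=pickle.load(open("top.pkl","rb")); w=pickle.load(open("w0.pkl","rb"))
def topblob(f,c,r,lo,hi,k=30):
    Z=cloud(f)[...,2]; m=np.zeros((480,640),np.uint8); s=slice(max(r-k,0),r+k+1),slice(c-k,c+k+1)
    m[s]=(Z[s]>lo)&(Z[s]<hi); cs,_=cv2.findContours(m,0,2); k=max(cs,key=cv2.contourArea)
    return np.array(cv2.minAreaRect(k)[0]),k
def tri(p,q):
    a,b=ray(t,*p),ray(w,*q); e,g=np.array(t["eye"]),np.array(w["eye"])
    x=np.linalg.lstsq(np.c_[a,-b],g-e,rcond=None)[0]; A,B=e+a*x[0],g+b*x[1]
    return ((A+B)/2).round(4),np.linalg.norm(A-B).round(4)
for n,p,q,lo,hi in (("bottle",(180,186),(455,88),.1,.115),("jar",(245,188),(434,182),.074,.09),("sq",(300,190),(425,255),.063,.08),("tin",(363,195),(420,332),.054,.07)):
    a,_=topblob(t,*p,lo,hi); b,k=topblob(w,*q,lo,hi,36); z=(lo+hi)/2
    P=[onplane(w,*x[0],tri(a,b)[0][2])[:2] for x in k]; r=cv2.minAreaRect(np.array(P,np.float32))
    print(n,"tri",*tri(a,b),"wrist-plane",np.round(r[0],4),np.round(r[1],4),round(r[2],1))
# rack in wrist view
hsv=cv2.cvtColor(w["image"],cv2.COLOR_BGR2HSV); m=((hsv[...,0]>7)&(hsv[...,0]<35)&(hsv[...,2]>60)).astype(np.uint8)
m[:, :198]=0; m[:, 328:]=0; m[:105]=0; m[425:]=0
m=cv2.morphologyEx(m,cv2.MORPH_CLOSE,np.ones((7,7)))
cs,_=cv2.findContours(m,0,2); k=max(cs,key=cv2.contourArea)
r=cv2.minAreaRect(np.array([onplane(w,*x[0],.029)[:2] for x in k],np.float32)); print("rack",r)
# four rack corners, triangulated
def quad(f,k):
    b=cv2.approxPolyDP(cv2.convexHull(k),8,True)[:,0]; return b
print("wrist corners",quad(w,k).tolist())
h2=cv2.cvtColor(t["image"],cv2.COLOR_BGR2HSV); m=((h2[...,0]>7)&(h2[...,0]<35)&(h2[...,2]>60)).astype(np.uint8)
M=np.zeros_like(m); M[264:360,195:460]=m[264:360,195:460]; M=cv2.morphologyEx(M,cv2.MORPH_CLOSE,np.ones((7,7)))
cs,_=cv2.findContours(M,0,2); kt=max(cs,key=cv2.contourArea); print("top corners",quad(t,kt).tolist())
A=[min(quad(t,kt),key=lambda p:s@p) for s in map(np.array,((1,1),(-1,1),(-1,-1),(1,-1)))] # TL,TR,BR,BL in top
B=[min(quad(w,k),key=lambda p:s@p) for s in map(np.array,((-1,1),(-1,-1),(1,-1),(1,1)))]
for a,b in zip(A,B): print("corner",*tri(a,b))
s=bot.get_state(); print(s["ee_pos"])
E
python3 m2.py
```

```text
bottle tri [0.6366 0.1576 0.1042] 0.001 wrist-plane [0.6361 0.1572] [0.0303 0.0285] 25.8
jar tri [0.6343 0.0779 0.0792] 0.0007 wrist-plane [0.6339 0.0776] [0.0424 0.0441] 62.7
sq tri [0.6336 0.0034 0.0667] 0.0005 wrist-plane [0.6331 0.0031] [0.048 0.049] 4.4
tin tri [ 0.632  -0.0798  0.059 ] 0.0011 wrist-plane [ 0.6313 -0.0803] [0.0529 0.0567] 27.8
rack ((0.48289406299591064, -0.032395780086517334), (0.10187797993421555, 0.3357681334018707), 5.616597652435303)
wrist corners [[288, 115], [326, 289], [322, 407], [254, 414], [204, 124]]
top corners [[444, 270], [448, 329], [210, 352], [206, 293]]
corner [0.4989 0.1366 0.0266] 0.001
corner [ 0.5309 -0.195   0.0285] 0.0008
corner [ 0.4512 -0.1967  0.0383] 0.0009
corner [0.4188 0.1282 0.0341] 0.0016
[0.53386005 0.06553162 0.32098884]
```

Request:
carry_out([
  {"gripper": 0, "slide": [105, 87, -150], "turn": 0},
  {"gripper": 0, "slide": [105, 87, -150], "turn": 0},
  {"gripper": 0, "slide": [105, 87, -150], "turn": 0},
  {"gripper": 0, "slide": [105, 87, -150], "turn": 0},
  {"gripper": 0, "slide": [105, 87, -150], "turn": 0},
  {"gripper": 0, "slide": [105, 87, -150], "turn": 0},
  {"gripper": 0, "slide": [105, 87, -150], "turn": 0},
  {"gripper": 0, "slide": [105, 87, -150], "turn": 0},
])

```text
clock: 2.15
ee_pos: [0.6356, 0.1564, 0.1732]
orientation: [-3.141, 0.001, -0.004]
force: [-0.8, 0.1, -0.0]
grip_width: 0.0855
```

```bash
python3 - <<'E'
from h import *
f=bot.grab_frame("wrist"); cv2.imwrite("pics/w1.png",f["image"])
s=bot.get_state(); print(s["clock"],s["ee_pos"],s["orientation"],s["force"])
E
```

```text
2.2 [0.6356942  0.15638397 0.17327866] [-3.14102459e+00  9.45330998e-04 -3.91933459e-03] [0.25654454 0.20228401 0.4844116 ]
```

View pics/w1.png

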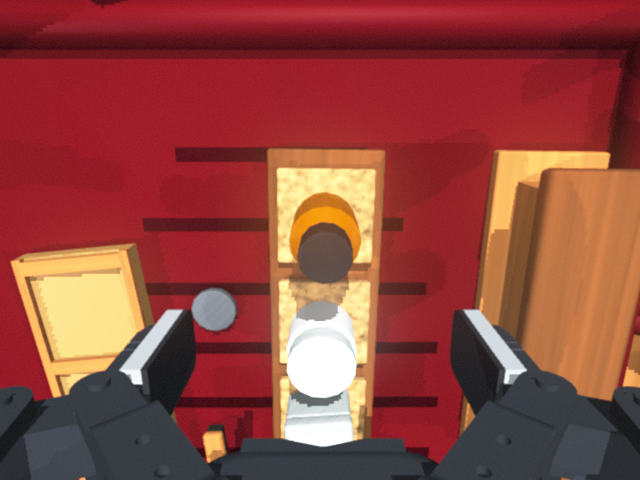

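The bottle's cap at (327,250) sits centred between the jaws in x, and the yaw is right. Descending and gripping.

Request:
carry_out([
  {"gripper": 0, "slide": [0, 1, -40], "turn": 0},
  {"gripper": 0, "slide": [0, 1, -80], "turn": 0},
  {"gripper": 0, "slide": [0, 1, -110], "turn": 0},
  {"gripper": 0, "slide": [0, 1, -128], "turn": 0},
  {"gripper": 0, "slide": [0, 1, -128], "turn": 0},
  {"gripper": 255, "slide": [0, 1, -128], "turn": 0},
  {"gripper": 255, "slide": [0, 1, -128], "turn": 0},
  {"gripper": 255, "slide": [0, 1, -128], "turn": 0},
  {"gripper": 255, "slide": [0, 1, -128], "turn": 0},
  {"gripper": 255, "slide": [0, 1, -128], "turn": 0},
  {"gripper": 255, "slide": [0, 1, -128], "turn": 0},
  {"gripper": 255, "slide": [0, 1, -128], "turn": 0},
])

```text
clock: 3.4
ee_pos: [0.6366, 0.158, 0.0454]
orientation: [-3.141, 0.0, -0.004]
force: [-2.0, -0.5, 7.5]
grip_width: 0.0406
```

Request:
carry_out([
  {"gripper": 255, "slide": [0, 0, 15], "turn": 0},
  {"gripper": 255, "slide": [0, 0, 40], "turn": 0},
  {"gripper": 255, "slide": [0, 0, 70], "turn": 0},
  {"gripper": 255, "slide": [0, 0, 90], "turn": 0},
  {"gripper": 255, "slide": [-10, -20, 100], "turn": 0},
  {"gripper": 255, "slide": [-25, -50, 100], "turn": 0.02},
  {"gripper": 255, "slide": [-40, -85, 100], "turn": 0.04},
  {"gripper": 255, "slide": [-58, -120, 100], "turn": 0.06},
  {"gripper": 255, "slide": [-75, -155, 100], "turn": 0.08},
  {"gripper": 255, "slide": [-92, -190, 100], "turn": 0.1},
  {"gripper": 255, "slide": [-108, -225, 100], "turn": 0.1},
  {"gripper": 255, "slide": [-125, -260, 100], "turn": 0.1},
])

```text
clock: 4.6
ee_pos: [0.5091, -0.1039, 0.1436]
orientation: [3.137, 0.157, 0.001]
force: [0.5, -0.4, -0.3]
grip_width: 0.0406
```

Request:
carry_out([
  {"gripper": 255, "slide": [-15, -30, 0], "turn": 0},
  {"gripper": 255, "slide": [-22, -45, 0], "turn": 0},
  {"gripper": 255, "slide": [-24, -50, 0], "turn": 0},
  {"gripper": 255, "slide": [-24, -50, 0], "turn": 0},
  {"gripper": 255, "slide": [-24, -50, -20], "turn": 0},
  {"gripper": 255, "slide": [-24, -50, -40], "turn": 0},
  {"gripper": 255, "slide": [-24, -50, -60], "turn": 0},
  {"gripper": 255, "slide": [-24, -50, -70], "turn": 0},
  {"gripper": 255, "slide": [-24, -50, -70], "turn": 0},
  {"gripper": 255, "slide": [-24, -50, -70], "turn": 0},
])

```text
clock: 5.6
ee_pos: [0.487, -0.1518, 0.0737]
orientation: [3.138, 0.158, 0.0]
force: [-1.2, -0.1, -0.6]
grip_width: 0.0406
```

```bash
python3 - <<'E'
from h import *
f=bot.grab_frame("wrist"); cv2.imwrite("pics/w2.png",f["image"])
s=bot.get_state(); print(s["clock"],s["ee_pos"],s["orientation"],s["force"],s["grip_width"])
E
```

```text
5.65 [ 0.48723084 -0.15204429  0.07404986] [3.13732034e+00 1.57797039e-01 1.44587604e-03] [-0.71465356  0.63336731 -0.90969807] 0.04072185602404177
```

View pics/w2.png

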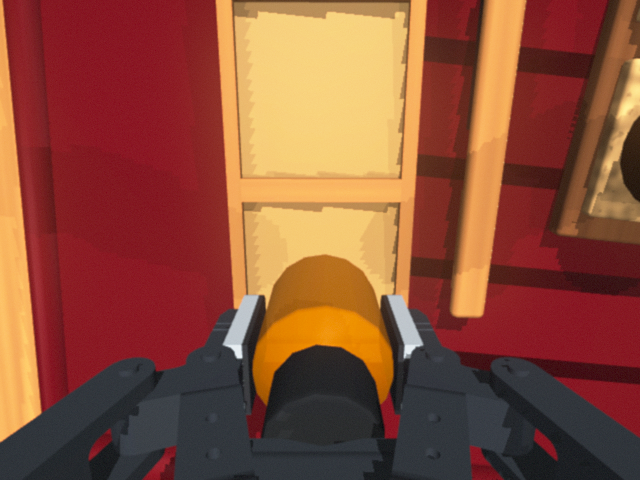

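The bottle sits upright over the rightmost pocket, centred between the rack's lips (x pixels 240 to 408, bottle at 322). Lowering it.

Request:
carry_out([
  {"gripper": 255, "slide": [0, 0, -15], "turn": 0},
  {"gripper": 255, "slide": [0, 0, -25], "turn": 0},
  {"gripper": 255, "slide": [0, 0, -30], "turn": 0},
  {"gripper": 255, "slide": [0, 0, -33], "turn": 0},
  {"gripper": 255, "slide": [0, 0, -34], "turn": 0},
  {"gripper": 255, "slide": [0, 0, -35], "turn": 0},
  {"gripper": 255, "slide": [0, 0, -35], "turn": 0},
])

```text
clock: 6.35
ee_pos: [0.4865, -0.1522, 0.0393]
orientation: [3.137, 0.157, 0.001]
force: [-3.4, 1.8, 8.8]
grip_width: 0.0405
```

Request:
carry_out([
  {"gripper": 70, "slide": [0, 0, 0], "turn": 0},
  {"gripper": 70, "slide": [0, 0, 0], "turn": 0},
  {"gripper": 70, "slide": [0, 0, 0], "turn": 0},
  {"gripper": 70, "slide": [0, 0, 0], "turn": 0},
  {"gripper": 70, "slide": [0, 0, 0], "turn": 0},
  {"gripper": 70, "slide": [0, 0, 30], "turn": 0},
  {"gripper": 70, "slide": [0, 0, 70], "turn": 0},
  {"gripper": 30, "slide": [0, 0, 110], "turn": 0},
  {"gripper": 0, "slide": [0, 0, 135], "turn": 0},
  {"gripper": 0, "slide": [0, 0, 135], "turn": 0},
])

```text
clock: 7.35
ee_pos: [0.4885, -0.1528, 0.1769]
orientation: [3.136, 0.157, 0.009]
force: [1.9, 0.2, -0.7]
grip_width: 0.0852
```

Request:
carry_out([
  {"gripper": 0, "slide": [147, 230, 0], "turn": -0.1},
  {"gripper": 0, "slide": [147, 230, 0], "turn": -0.1},
  {"gripper": 0, "slide": [147, 230, 0], "turn": -0.1},
  {"gripper": 0, "slide": [147, 230, 0], "turn": -0.1},
  {"gripper": 0, "slide": [147, 230, 0], "turn": -0.1},
  {"gripper": 0, "slide": [147, 230, 0], "turn": -0.1},
  {"gripper": 0, "slide": [147, 230, 0], "turn": -0.1},
  {"gripper": 0, "slide": [147, 230, 0], "turn": -0.1},
])

```text
clock: 8.15
ee_pos: [0.633, 0.0781, 0.1718]
orientation: [3.141, 0.002, -0.004]
force: [-0.1, -0.9, -0.2]
grip_width: 0.0854
```

```bash
python3 - <<'E'
from h import *
f=bot.grab_frame("top"); cv2.imwrite("pics/t2.png",f["image"][140:380,120:500])
f=bot.grab_frame("wrist"); cv2.imwrite("pics/w3.png",f["image"]); C=cloud(f); Z=C[...,2]
m=((Z>.076)&(Z<.088)&(np.abs(C[...,1]-.078)<.035)&(np.abs(C[...,0]-.634)<.035)).astype(np.uint8)
k=max(cv2.findContours(m,0,2)[0],key=cv2.contourArea)
r=cv2.minAreaRect(np.array([onplane(f,*q[0],.082)[:2] for q in k],np.float32)); print(r)
s=bot.get_state(); print(s["clock"],s["ee_pos"],s["orientation"])
E
```

```text
((0.6338459253311157, 0.0780932679772377), (0.041978370398283005, 0.04311252757906914), 18.77609634399414)
8.25 [0.63275533 0.07693492 0.17265192] [ 3.14119823e+00 -1.08218793e-03 -2.31650607e-03]
```

View pics/t2.png

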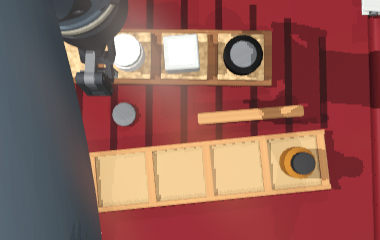

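The bottle stands upright in the rightmost pocket at crop pixel (298,163). The jar measures (0.634, 0.078), so the hover is right. Grasping the jar.

Request:
carry_out([
  {"gripper": 0, "slide": [0, 0, -40], "turn": 0},
  {"gripper": 0, "slide": [0, 0, -80], "turn": 0},
  {"gripper": 0, "slide": [0, 0, -115], "turn": 0},
  {"gripper": 0, "slide": [0, 0, -135], "turn": 0},
  {"gripper": 0, "slide": [0, 0, -138], "turn": 0},
  {"gripper": 0, "slide": [0, 0, -138], "turn": 0},
  {"gripper": 255, "slide": [0, 0, -138], "turn": 0},
  {"gripper": 255, "slide": [0, 0, -138], "turn": 0},
  {"gripper": 255, "slide": [0, 0, -138], "turn": 0},
  {"gripper": 255, "slide": [0, 0, -138], "turn": 0},
  {"gripper": 255, "slide": [0, 0, -138], "turn": 0},
  {"gripper": 255, "slide": [0, 0, -138], "turn": 0},
])

```text
clock: 9.45
ee_pos: [0.6344, 0.0778, 0.037]
orientation: [-3.142, 0.0, -0.004]
force: [-1.0, 0.0, 7.3]
grip_width: 0.044
```

Request:
carry_out([
  {"gripper": 255, "slide": [0, 0, 15], "turn": 0},
  {"gripper": 255, "slide": [0, 0, 40], "turn": 0},
  {"gripper": 255, "slide": [0, 0, 65], "turn": 0},
  {"gripper": 255, "slide": [-10, -10, 75], "turn": 0},
  {"gripper": 255, "slide": [-30, -30, 75], "turn": 0.02},
  {"gripper": 255, "slide": [-55, -55, 75], "turn": 0.04},
  {"gripper": 255, "slide": [-80, -80, 75], "turn": 0.06},
  {"gripper": 255, "slide": [-105, -105, 75], "turn": 0.08},
  {"gripper": 255, "slide": [-130, -130, 75], "turn": 0.1},
  {"gripper": 255, "slide": [-147, -144, 75], "turn": 0.1},
  {"gripper": 255, "slide": [-154, -150, 75], "turn": 0.1},
  {"gripper": 255, "slide": [-154, -150, 75], "turn": 0.1},
])

```text
clock: 10.65
ee_pos: [0.4783, -0.0729, 0.1103]
orientation: [3.138, 0.154, -0.001]
force: [0.7, -0.3, -2.0]
grip_width: 0.0438
```

Request:
carry_out([
  {"gripper": 255, "slide": [0, 0, 0], "turn": 0},
  {"gripper": 255, "slide": [0, 0, -20], "turn": 0},
  {"gripper": 255, "slide": [0, 0, -40], "turn": 0},
  {"gripper": 255, "slide": [0, 0, -55], "turn": 0},
  {"gripper": 255, "slide": [0, 0, -60], "turn": 0},
  {"gripper": 255, "slide": [0, 0, -60], "turn": 0},
  {"gripper": 255, "slide": [0, 0, -60], "turn": 0},
])

```text
clock: 11.35
ee_pos: [0.4803, -0.0719, 0.0507]
orientation: [3.138, 0.158, 0.001]
force: [0.2, 1.1, -1.5]
grip_width: 0.0442
```

```bash
python3 - <<'E'
from h import *
f=bot.grab_frame("wrist"); cv2.imwrite("pics/w4.png",f["image"])
s=bot.get_state(); print(s["clock"],s["ee_pos"],s["orientation"],s["force"],s["grip_width"])
E
```

```text
11.4 [ 0.48035961 -0.07203991  0.05092505] [3.13742467e+00 1.57661341e-01 1.62523227e-03] [-0.24720321  0.50242412 -2.06902555] 0.044204795350196675
```

View pics/w4.png

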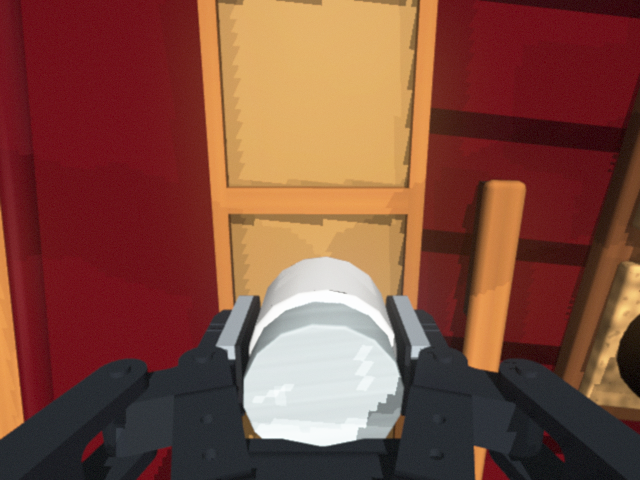

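The jar is upright over the second pocket from the right, centred between the lips (pixel x 325), and the brush at (490,270) is clear of the fingers. Lowering about 20 mm, then releasing with a partial opening.

Request:
carry_out([
  {"gripper": 255, "slide": [0, 0, -10], "turn": 0},
  {"gripper": 255, "slide": [0, 0, -16], "turn": 0},
  {"gripper": 255, "slide": [0, 0, -19], "turn": 0},
  {"gripper": 255, "slide": [0, 0, -20], "turn": 0},
  {"gripper": 255, "slide": [0, 0, -21], "turn": 0},
  {"gripper": 255, "slide": [0, 0, -21], "turn": 0},
])

```text
clock: 12.0
ee_pos: [0.4791, -0.0722, 0.0308]
orientation: [3.138, 0.157, 0.0]
force: [-10.5, 1.7, 25.6]
grip_width: 0.0443
```

Request:
carry_out([
  {"gripper": 255, "slide": [0, 0, 1], "turn": 0},
  {"gripper": 255, "slide": [0, 0, 1], "turn": 0},
  {"gripper": 70, "slide": [0, 0, 1], "turn": 0},
  {"gripper": 70, "slide": [0, 0, 1], "turn": 0},
  {"gripper": 70, "slide": [0, 0, 1], "turn": 0},
  {"gripper": 70, "slide": [0, 0, 1], "turn": 0},
  {"gripper": 70, "slide": [0, 0, 1], "turn": 0},
  {"gripper": 70, "slide": [0, 0, 30], "turn": 0},
  {"gripper": 70, "slide": [0, 0, 70], "turn": 0},
  {"gripper": 0, "slide": [0, 0, 105], "turn": 0},
  {"gripper": 0, "slide": [0, 0, 135], "turn": 0},
  {"gripper": 0, "slide": [0, 0, 135], "turn": 0},
])

```text
clock: 13.2
ee_pos: [0.4818, -0.0726, 0.1681]
orientation: [3.136, 0.157, 0.01]
force: [0.4, 0.2, 0.1]
grip_width: 0.0853
```

Request:
carry_out([
  {"gripper": 0, "slide": [153, 75, 0], "turn": -0.025},
  {"gripper": 0, "slide": [153, 75, 0], "turn": -0.025},
  {"gripper": 0, "slide": [153, 75, 0], "turn": -0.025},
  {"gripper": 0, "slide": [153, 75, 0], "turn": -0.025},
  {"gripper": 0, "slide": [153, 75, 0], "turn": -0.025},
  {"gripper": 0, "slide": [153, 75, 0], "turn": -0.025},
])

```text
clock: 13.8
ee_pos: [0.6318, 0.0029, 0.1628]
orientation: [3.139, 0.119, -0.004]
force: [-0.7, -0.5, -0.3]
grip_width: 0.0851
```

```bash
python3 - <<'E'
from h import *
f=bot.grab_frame("top"); cv2.imwrite("pics/t3.png",f["image"][140:380,120:500])
f=bot.grab_frame("wrist"); C=cloud(f); Z=C[...,2]
m=((Z>.066)&(Z<.076)&(np.abs(C[...,1]-.003)<.035)&(np.abs(C[...,0]-.633)<.035)).astype(np.uint8)
k=max(cv2.findContours(m,0,2)[0],key=cv2.contourArea)
r=cv2.minAreaRect(np.array([onplane(f,*q[0],.071)[:2] for q in k],np.float32)); print(r)
s=bot.get_state(); print(s["clock"],s["ee_pos"],s["orientation"])
E
```

```text
((0.6330642104148865, 0.003714805468916893), (0.04649471864104271, 0.04684595763683319), 4.205964088439941)
13.9 [0.63138705 0.00234659 0.16381976] [ 3.13930395e+00  1.17130935e-01 -2.30051087e-03]
```

View pics/t3.png

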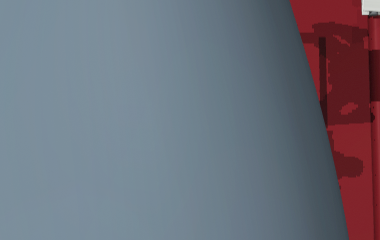

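The arm hides the top view here. The wrist camera puts the square tin at (0.633, 0.0037) with yaw 4.2°, matching the tool, so I'm grasping it.

Request:
carry_out([
  {"gripper": 0, "slide": [0, 0, -40], "turn": 0},
  {"gripper": 0, "slide": [0, 0, -80], "turn": 0},
  {"gripper": 0, "slide": [0, 0, -110], "turn": 0},
  {"gripper": 0, "slide": [0, 0, -126], "turn": 0},
  {"gripper": 0, "slide": [0, 0, -129], "turn": 0},
  {"gripper": 0, "slide": [0, 0, -129], "turn": 0},
  {"gripper": 255, "slide": [0, 0, -129], "turn": 0},
  {"gripper": 255, "slide": [0, 0, -129], "turn": 0},
  {"gripper": 255, "slide": [0, 0, -129], "turn": 0},
  {"gripper": 255, "slide": [0, 0, -129], "turn": 0},
  {"gripper": 255, "slide": [0, 0, -129], "turn": 0},
  {"gripper": 255, "slide": [0, 0, -129], "turn": 0},
])

```text
clock: 15.1
ee_pos: [0.6333, 0.0028, 0.0367]
orientation: [3.139, 0.118, 0.003]
force: [-0.8, -0.3, 7.0]
grip_width: 0.046
```

Request:
carry_out([
  {"gripper": 255, "slide": [0, 0, 15], "turn": 0},
  {"gripper": 255, "slide": [0, 0, 40], "turn": 0},
  {"gripper": 255, "slide": [0, 0, 65], "turn": 0},
  {"gripper": 255, "slide": [-15, 0, 75], "turn": 0},
  {"gripper": 255, "slide": [-40, 0, 75], "turn": 0.01},
  {"gripper": 255, "slide": [-70, 2, 75], "turn": 0.02},
  {"gripper": 255, "slide": [-100, 3, 75], "turn": 0.025},
  {"gripper": 255, "slide": [-130, 4, 75], "turn": 0.025},
  {"gripper": 255, "slide": [-152, 4, 75], "turn": 0.025},
  {"gripper": 255, "slide": [-161, 4, 75], "turn": 0.025},
  {"gripper": 255, "slide": [-161, 4, 75], "turn": 0.025},
])

```text
clock: 16.2
ee_pos: [0.4712, 0.0068, 0.1108]
orientation: [3.138, 0.157, 0.001]
force: [0.3, 0.7, -0.9]
grip_width: 0.046
```

Request:
carry_out([
  {"gripper": 255, "slide": [0, 0, -20], "turn": 0},
  {"gripper": 255, "slide": [0, 0, -40], "turn": 0},
  {"gripper": 255, "slide": [0, 0, -55], "turn": 0},
  {"gripper": 255, "slide": [0, 0, -60], "turn": 0},
  {"gripper": 255, "slide": [0, 0, -60], "turn": 0},
  {"gripper": 255, "slide": [0, 0, -60], "turn": 0},
])

```text
clock: 16.8
ee_pos: [0.4725, 0.0068, 0.0508]
orientation: [3.138, 0.157, 0.001]
force: [-0.6, 0.1, -1.3]
grip_width: 0.0464
```

```bash
python3 - <<'E'
from h import *
f=bot.grab_frame("wrist"); cv2.imwrite("pics/w5.png",f["image"])
s=bot.get_state(); print(s["clock"],s["ee_pos"],s["orientation"],s["force"],s["grip_width"])
E
```

```text
16.85 [0.47247738 0.00681483 0.05091488] [3.13760737e+00 1.57048708e-01 1.68917051e-03] [ 0.65227981  0.00329394 -1.4917075 ] 0.04653173245644055
```

View pics/w5.png

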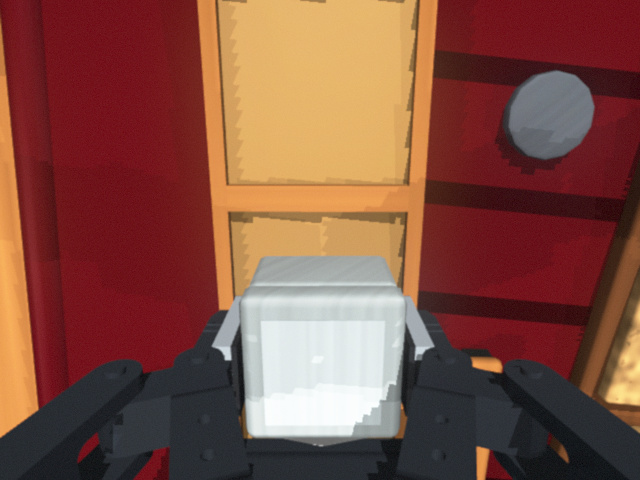

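The square tin is upright, centred and aligned over the second pocket from the left (pixel 322,350). The brush's end at (485,365) is clear of the fingers. Lowering it.

Request:
carry_out([
  {"gripper": 255, "slide": [0, 0, -10], "turn": 0},
  {"gripper": 255, "slide": [0, 0, -16], "turn": 0},
  {"gripper": 255, "slide": [0, 0, -19], "turn": 0},
  {"gripper": 255, "slide": [0, 0, -20], "turn": 0},
  {"gripper": 255, "slide": [0, 0, -20], "turn": 0},
  {"gripper": 255, "slide": [0, 0, -20], "turn": 0},
])

```text
clock: 17.45
ee_pos: [0.4711, 0.0068, 0.0306]
orientation: [-3.138, -0.157, 0.001]
force: [-4.1, -0.5, 8.3]
grip_width: 0.0458
```

Request:
carry_out([
  {"gripper": 70, "slide": [0, 0, 0], "turn": 0},
  {"gripper": 70, "slide": [0, 0, 0], "turn": 0},
  {"gripper": 70, "slide": [0, 0, 0], "turn": 0},
  {"gripper": 70, "slide": [0, 0, 0], "turn": 0},
  {"gripper": 70, "slide": [0, 0, 0], "turn": 0},
  {"gripper": 70, "slide": [0, 0, 30], "turn": 0},
  {"gripper": 70, "slide": [0, 0, 70], "turn": 0},
  {"gripper": 0, "slide": [0, 0, 105], "turn": 0},
  {"gripper": 0, "slide": [0, 0, 135], "turn": 0},
  {"gripper": 0, "slide": [0, 0, 135], "turn": 0},
])

```text
clock: 18.45
ee_pos: [0.4738, 0.0068, 0.169]
orientation: [3.137, 0.157, 0.01]
force: [0.9, 0.2, -0.7]
grip_width: 0.0854
```

Request:
carry_out([
  {"gripper": 0, "slide": [160, -87, 0], "turn": -0.1},
  {"gripper": 0, "slide": [160, -87, 0], "turn": -0.1},
  {"gripper": 0, "slide": [160, -87, 0], "turn": -0.1},
  {"gripper": 0, "slide": [160, -87, 0], "turn": -0.1},
  {"gripper": 0, "slide": [160, -87, 0], "turn": -0.1},
  {"gripper": 0, "slide": [160, -87, 0], "turn": -0.1},
])

```text
clock: 19.05
ee_pos: [0.6311, -0.0804, 0.1635]
orientation: [-3.141, 0.001, 0.004]
force: [-0.7, 0.4, -0.1]
grip_width: 0.0854
```

```bash
python3 - <<'E'
from h import *
f=bot.grab_frame("scene"); cv2.imwrite("pics/s3.png",f["image"])
f=bot.grab_frame("wrist"); C=cloud(f); Z=C[...,2]
m=((Z>.056)&(Z<.068)&(np.abs(C[...,1]+.08)<.04)&(np.abs(C[...,0]-.632)<.04)).astype(np.uint8)
k=max(cv2.findContours(m,0,2)[0],key=cv2.contourArea)
r=cv2.minAreaRect(np.array([onplane(f,*q[0],.062)[:2] for q in k],np.float32)); print(r)
s=bot.get_state(); print(s["clock"],s["ee_pos"],s["orientation"])
E
```

```text
((0.6314353346824646, -0.08005250245332718), (0.05313417315483093, 0.053703032433986664), 45.094207763671875)
19.15 [ 0.63043885 -0.07976105  0.16459273] [-3.14125482e+00 -3.89809505e-04  2.83268550e-03]
```

View pics/s3.png

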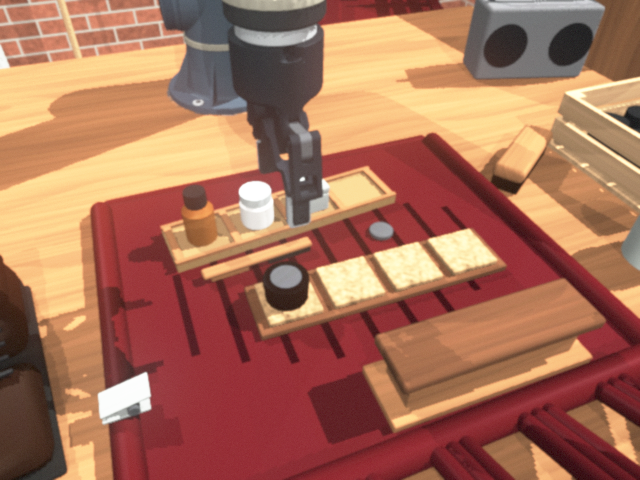

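In the scene view, bottle (198,218), jar (256,205) and square tin (315,200) all stand in their pockets, and the brush and disc haven't moved. The wrist camera puts the tin at (0.6314, -0.080). Grasping it.

Request:
carry_out([
  {"gripper": 0, "slide": [0, 0, -40], "turn": 0},
  {"gripper": 0, "slide": [0, 0, -80], "turn": 0},
  {"gripper": 0, "slide": [0, 0, -110], "turn": 0},
  {"gripper": 0, "slide": [0, 0, -127], "turn": 0},
  {"gripper": 0, "slide": [0, 0, -130], "turn": 0},
  {"gripper": 0, "slide": [0, 0, -130], "turn": 0},
  {"gripper": 255, "slide": [0, 0, -130], "turn": 0},
  {"gripper": 255, "slide": [0, 0, -130], "turn": 0},
  {"gripper": 255, "slide": [0, 0, -130], "turn": 0},
  {"gripper": 255, "slide": [0, 0, -130], "turn": 0},
  {"gripper": 255, "slide": [0, 0, -130], "turn": 0},
  {"gripper": 255, "slide": [0, 0, -130], "turn": 0},
])

```text
clock: 20.35
ee_pos: [0.6324, -0.0802, 0.0373]
orientation: [3.141, 0.0, 0.004]
force: [-2.7, 0.6, 9.0]
grip_width: 0.0514
```

Request:
carry_out([
  {"gripper": 255, "slide": [0, 0, 12], "turn": 0},
  {"gripper": 255, "slide": [0, 0, 35], "turn": 0},
  {"gripper": 255, "slide": [0, 0, 60], "turn": 0},
  {"gripper": 255, "slide": [-10, 10, 75], "turn": 0},
  {"gripper": 255, "slide": [-30, 30, 75], "turn": 0.02},
  {"gripper": 255, "slide": [-55, 55, 75], "turn": 0.04},
  {"gripper": 255, "slide": [-80, 80, 75], "turn": 0.06},
  {"gripper": 255, "slide": [-105, 105, 75], "turn": 0.08},
  {"gripper": 255, "slide": [-130, 130, 75], "turn": 0.1},
  {"gripper": 255, "slide": [-155, 155, 75], "turn": 0.1},
  {"gripper": 255, "slide": [-168, 167, 75], "turn": 0.1},
  {"gripper": 255, "slide": [-168, 167, 75], "turn": 0.1},
])

```text
clock: 21.55
ee_pos: [0.4616, 0.0881, 0.1108]
orientation: [-3.137, -0.161, 0.0]
force: [0.2, 0.3, -0.9]
grip_width: 0.0516
```

Request:
carry_out([
  {"gripper": 255, "slide": [0, 0, -20], "turn": 0},
  {"gripper": 255, "slide": [0, 0, -40], "turn": 0},
  {"gripper": 255, "slide": [0, 0, -55], "turn": 0},
  {"gripper": 255, "slide": [0, 0, -60], "turn": 0},
  {"gripper": 255, "slide": [0, 0, -60], "turn": 0},
  {"gripper": 255, "slide": [0, 0, -60], "turn": 0},
])

```text
clock: 22.15
ee_pos: [0.4643, 0.0866, 0.0508]
orientation: [3.138, 0.156, 0.001]
force: [0.5, -0.2, -0.5]
grip_width: 0.0513
```

```bash
python3 - <<'E'
from h import *
f=bot.grab_frame("wrist"); cv2.imwrite("pics/w6.png",f["image"])
s=bot.get_state(); print(s["clock"],s["ee_pos"],s["orientation"],s["force"],s["grip_width"])
E
```

```text
22.2 [0.46434952 0.08669913 0.05099792] [-3.13760414e+00 -1.56471426e-01 -1.81647162e-03] [-0.4558234  -0.23857608 -1.07474857] 0.05138217395833054
```

View pics/w6.png

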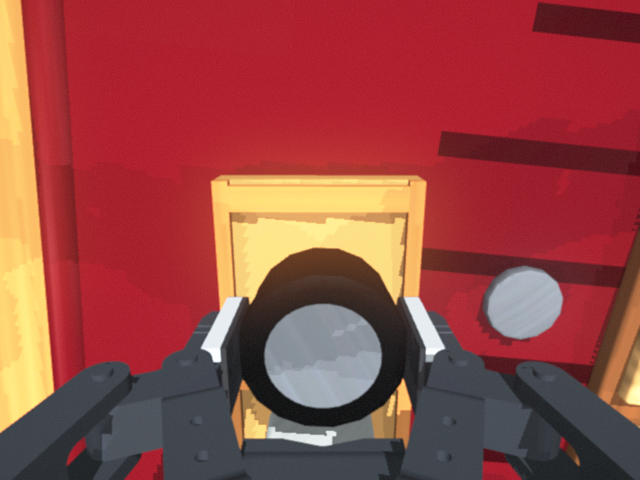

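The tin is upright and centred over the leftmost pocket (pixel 322,350). The disc at (523,303) is clear. Lowering it.

Request:
carry_out([
  {"gripper": 255, "slide": [0, 0, -10], "turn": 0},
  {"gripper": 255, "slide": [0, 0, -16], "turn": 0},
  {"gripper": 255, "slide": [0, 0, -18], "turn": 0},
  {"gripper": 255, "slide": [0, 0, -19], "turn": 0},
  {"gripper": 255, "slide": [0, 0, -20], "turn": 0},
  {"gripper": 255, "slide": [0, 0, -20], "turn": 0},
])

```text
clock: 22.8
ee_pos: [0.4631, 0.0867, 0.0312]
orientation: [3.138, 0.157, -0.0]
force: [-6.3, -1.7, 15.5]
grip_width: 0.0517
```

Contact at 15 N. Releasing (opening to about 65 mm), rising and then backing out of the cameras' view.

Request:
carry_out([
  {"gripper": 50, "slide": [0, 0, 0], "turn": 0},
  {"gripper": 50, "slide": [0, 0, 0], "turn": 0},
  {"gripper": 50, "slide": [0, 0, 0], "turn": 0},
  {"gripper": 50, "slide": [0, 0, 0], "turn": 0},
  {"gripper": 50, "slide": [0, 0, 0], "turn": 0},
  {"gripper": 50, "slide": [0, 0, 25], "turn": 0},
  {"gripper": 50, "slide": [0, 0, 65], "turn": 0},
  {"gripper": 50, "slide": [0, 0, 105], "turn": 0},
  {"gripper": 0, "slide": [0, 0, 150], "turn": 0},
  {"gripper": 0, "slide": [0, 0, 200], "turn": 0},
])

```text
clock: 23.8
ee_pos: [0.4628, 0.0867, 0.2316]
orientation: [3.138, 0.157, -0.002]
force: [1.3, 0.6, 0.1]
grip_width: 0.0851
```

Request:
carry_out([
  {"gripper": 0, "slide": [-220, 350, 20], "turn": 0.5},
  {"gripper": 0, "slide": [-220, 350, 20], "turn": 0.5},
  {"gripper": 0, "slide": [-220, 350, 20], "turn": 0.5},
  {"gripper": 0, "slide": [-220, 350, 20], "turn": 0.5},
  {"gripper": 0, "slide": [-220, 350, 20], "turn": 0.5},
  {"gripper": 0, "slide": [-220, 350, 20], "turn": 0.5},
  {"gripper": 0, "slide": [-220, 350, 20], "turn": 0.5},
  {"gripper": 0, "slide": [-220, 350, 20], "turn": 0.5},
  {"gripper": 0, "slide": [-220, 350, 20], "turn": 0.5},
  {"gripper": 0, "slide": [-220, 350, 20], "turn": 0.5},
  {"gripper": 0, "slide": [-220, 350, 20], "turn": 0.5},
])

```text
clock: 24.9
ee_pos: [0.2436, 0.4362, 0.25]
orientation: [3.0, 0.929, -0.001]
force: [0.7, -0.4, -0.3]
grip_width: 0.0859
```

```bash
python3 - <<'E'
from h import *
s=bot.grab_frame("scene"); t=bot.grab_frame("top")
cv2.imwrite("pics/end.png",np.vstack([t["image"][150:370,120:480],s["image"][120:340,90:450]]))
C=cloud(t); Z=C[...,2]; c,si=np.cos(.0987),np.sin(.0987)
for n,y,lo,hi,exp in (("tin",.12,.050,.064,.056),("sq",.04,.058,.072,.065),("jar",-.04,.07,.084,.076),("bottle",-.12,.095,.11,.102)):
    px,py=.4756-y*si,-.0327+y*c
    m=((Z>lo)&(Z<hi)&(np.hypot(C[...,0]-px,C[...,1]-py)<.04)).astype(np.uint8)
    k=max(cv2.findContours(m,0,2)[0],key=cv2.contourArea); q=C[m>0]; 
    r=cv2.minAreaRect(np.array([onplane(t,*q_[0],exp)[:2] for q_ in k],np.float32))
    n3=np.linalg.lstsq(np.c_[q[:,:2]-q[:,:2].mean(0),np.ones(len(q))],q[:,2],rcond=None)[0]
    print(n,"top z",np.median(q[:,2]).round(4),"exp",exp,"off mm",((r[0][0]-px)*1e3,(r[0][1]-py)*1e3),"size",np.round(r[1],4),"tilt deg",np.degrees(np.hypot(*n3[:2])).round(1))
hsv=cv2.cvtColor(t["image"],cv2.COLOR_BGR2HSV); M=np.zeros((480,640),np.uint8); w=slice(240,268),slice(310,430)
M[w]=((hsv[...,0]>7)&(hsv[...,0]<35)&(hsv[...,2]>60))[w]; k=max(cv2.findContours(M,0,2)[0],key=cv2.contourArea)
print("brush",cv2.minAreaRect(np.array([onplane(t,*x[0],.028)[:2] for x in k],np.float32)))
print(bot.get_state()["clock"])
E
```

```text
tin top z 0.0552 exp 0.056 off mm (np.float64(0.24681963557587894), np.float64(-0.5031143908640623)) size [0.0528 0.0519] tilt deg 0.1
sq top z 0.0644 exp 0.065 off mm (np.float64(-0.07179206333363108), np.float64(-0.04640770272880401)) size [0.0467 0.0467] tilt deg 0.2
jar top z 0.0751 exp 0.076 off mm (np.float64(0.4512734266300944), np.float64(0.8978240014758665)) size [0.0416 0.0399] tilt deg 0.1
bottle top z 0.101 exp 0.102 off mm (np.float64(-0.7852199994980436), np.float64(0.9161999945780375)) size [0.0275 0.0274] tilt deg 1.8
brush ((0.5533401370048523, -0.09239079803228378), (0.01727163791656494, 0.14914391934871674), 4.699486255645752)
25.0
```

View pics/end.png

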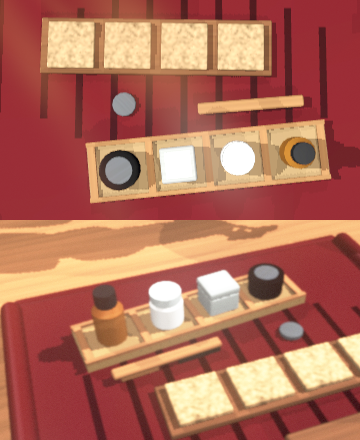

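The final pictures show all four standing in reversed order: tin, square tin, jar, bottle from left to right. Heights and centring match what's expected.

```bash
python3 -c "
from rig import bot
print(bot.finish_job())"
```

```text
the job is handed in; nothing more can be done
None
```

All four containers are in the rack in reverse order, and I've handed the job in at about 25 s on the robot clock (limit 96 s). From the left they now stand tin, square tin, jar, bottle, so the bottle that was leftmost is in the rightmost pocket.

- **Position:** in the last top view each container is within about 1.3 mm of its pocket centre. The top heights are within 1 mm of those expected for standing on the pocket floor.
- **Upright:** measured tilt is 0.2° or less for the tin, square tin and jar. The bottle reads 1.8°, which I put down to noise on its small cap, because it looks upright in both views.
- **Forces:** the highest force read at the end of a move was about 28 N at the wrist, when the jar touched down. I eased up 1 mm before letting go of it.
- **Edge brush:** it measures 1.9 mm from its first reading with its angle unchanged to 0.1°. That is within the cameras' roughly 2 mm accuracy, and the moves were planned to keep the fingers clear of it.
- **Failed check:** one top view taken above the square tin was blocked by the arm, so I used the wrist and scene cameras there instead.

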